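Switch a vial sorter to its empty lane and let the waiting vials run

ROBOT

A 6-joint arm with a two-finger parallel gripper is mounted at the origin on a cart in front of the work surface, level with it; the furniture and walls round the work are solid. World frame = base frame: x ahead of the robot, y to its left, z up, the work surface at z = 0. Lengths are in m, angles in rad, forces in N, time in s.
With the tool pointing down it reaches from about 0.425 to 0.95 m from the base axis. Payload 3.5 kg.
Tool frame: the origin (TCP) lies midway between the tips of the shut fingers; the grasp point (between the pads) lies ctrl.grasp_offset behind it (ctrl.grasp_offset is the distance from the TCP to the grasp point, in m); x points along the fingers, y is the direction in which the jaws open and shut, and the axes are right-handed (so a half turn about x gives the same grasp; the last joint's range is limited). The gripper opens to 85 mm and grips with 20 to 120 N. Pads are 22 mm wide; open, the fingers measure 114 mm over their backs; the gripper's body (76 mm by 85 mm) begins 54 mm behind the grasp point. The pads swing forward as they close: fully open they stand 13 mm farther back than shut.
Start: joints at [1.131, 0.286, 1.577, -0, 1.279, -0.15], TCP at [0.193, 0.647, 0.231] pointing down, gripper open.
Joint ranges: [-2.77, 2.77], [-0.9, 2.22], [0.21, 2.48], [-1.53, 4.67], [0.24, 2.81], [-2.84, 2.84]. Speed limits (rad/s): [2.79, 2.79, 3.14, 3.14, 3.14, 3.14].

INTERFACE

Orientations are given as a unit quaternion [x, y, z, w].
In Python, from plant import readout, read_camera, sign_off, ctrl gives the robot as it stands.
- The arm moves only by the tool drive_tool, never from a script. Its argument "steps" is a list of rows, each a list of 5 numbers: the shift along the tool's x, y, z in cm, then the turn about the tool's x in degrees, then the opening, from 0 (shut) to 1 (fully open). A call has 1 to 10 rows; each row shifts and turns the commanded pose from where the row before left it, along the tool's axes as they then stand; what a row does not reach is not made up. A row lasts 1/10 s, in which the tool goes at most 50 mm and 8.59 degrees, less where a joint would pass 70% of its speed; a pose out of reach is approached as far as the arm can. A call is refused whole if a number of a shift passes 5 or a number of a turn 8.59, either way. A call with a gripper value outside its range is refused whole. The fingers move at their own pace and stop on an object; "force" is the grip in N (left out, the last holds). Time passes only in rows, so rows that do not move let the fingers close. It gives the time, the measured TCP pose, the force and the opening at its end, in the units of the state.
- readout.get_state(): the state, without advancing time (a new reading comes with each control period).
- read_camera(name): name is "scene" or "top"; returns a dict with "frame" (400x640x3 uint8, red, green, blue), "vertical_fov" (degrees; the focal length in pixels is half the picture's height over the tangent of half this angle, whatever the lens; pixels are square), "cx", "cy" (the principal point, pixels), "eye" and "orientation" of the camera in the world. Camera axes: x right, y up, looking along -z (the intrinsics and any distortion apply to the point x, -y, -z); pixel columns grow to the right and rows downward; lengths in m; the calibration is good to about 2 mm. A picture is of the moment at which its call begins. There is no depth.
- sign_off(): hands the job in, once; it reports no verdict.
The state is a dict: "time": time; "qpos": joint angles; "dq": joint speeds; "joint_efforts": joint torques, N m; "eef_pos": TCP position; "tcp_rot": TCP orientation; "contact_force": force on the tool from outside, world axes, zero at the start; "wrist_torque": the same for the moment, N m; "opening": opening from 0.0 (shut) to 1.0 (fully open).
Only numpy, scipy, OpenCV 4.12 (cv2) and the standard library are available. Lean on these libraries where they do the work, as an engineer would, in place of code of your own. Each camera call takes 0.05 s, during which the arm holds its last target. There are 200 camera calls.

TASK

The left lane of the vial sorter is full, so the three vials waiting on the upper feed deck must go into the empty right lane. Push the raised right end of the seesaw flap all the way down so that it rocks over to the right lane; then press the stop key at the front of the feed deck fully down and keep it down until all three vials have run into the right lane, and let it come back up. Do it by pushing only: do not touch or lift any vial, and leave everything else where it is.

Things in the scene. Friction and masses are not known exactly. Their poses are not given: they have to be found in the camera images.
- sorter: gravity vial sorter fixed to the worktop: aluminium base 96 x 380 x 12 mm, white back panel 105 mm high (166 mm at the left), open front and top, channel 68 mm wide. Origin on the worktop at its middle; x to its back, y along it to its left, z up (right = -y). The upper feed deck slopes down to the right (y 0.146 to 0.022, floor 138 to 117 mm high), ending above the flap; vials on it reach 164 mm.
- right_lane (a point): middle of the right lane at the height of vials lying in it, sorter frame (0, -0.126, 0.071); empty at the start. The lane slopes down from the flap (floor 64 to 50 mm high, y -0.074 to -0.176) to an end wall 82 mm high and holds three vials.
- left_lane (a point): middle of the left lane (under the feed deck) at the height of the vials, in the sorter frame (0, 0.126, 0.071); full at the start
- flap (a joint): tilt of the seesaw flap, a white plank 138 mm long, pivoted 80 mm above the worktop, with a grey rocker bar and two round thumb pads in front of the sorter; rad: -0.22 over to the left lane, +0.22 fully over to the right lane (right end down). Starts at -0.22 to -0.14, right end raised. Friction holds it where it is left; about 1.5 N on a pad moves it, up to a firm stop at each end.
- pad_right (a point): centre of the top of the flap's right thumb pad: grey disc, 26 mm diameter, 7 mm thick, 58 mm in front of the sorter's middle plane, 64 mm right of the pivot; top about 104 mm above the worktop when raised, 76 mm when the flap is over to the right. Nothing is below it but the worktop and low things. Its frame tilts with the flap.
- pad_left (a point): centre of the top of the left thumb pad, the mirror image (64 mm to the left of the pivot), low at the start
- stop_key (a joint): travel of the sprung stop key, m: 0 = up (its blade stands 10 mm out of the deck floor and holds the vials back), 0.012 = fully down on a firm stop (blade below the floor, the vials roll off, all three within about 1 s). The spring takes 1.5 N at first and about 3.5 N fully down; let go, the key comes up by itself.
- key_top (a point): centre of the top of the stop key: grey tab 24 x 22 mm (x, y), 6 mm thick, in front of the feed deck near its lower end, 55 mm in front of the sorter's middle plane and 31 mm left of the pivot; top about 135 mm above the worktop when up, 123 mm when down. It moves straight down.
- feed_vial_1: closed amber sample vial, 28 mm diameter body, 61 mm long over its white cap, about 30 g, lying across the chute (its long axis is its own x and the sorter's x), free to roll; origin at its centre. Waits on the feed deck behind the stop blade: first, nearest the blade.
- feed_vial_2: closed amber sample vial, 28 mm diameter body, 61 mm long over its white cap, about 30 g, lying across the chute (its long axis is its own x and the sorter's x), free to roll; origin at its centre. Waits on the feed deck behind the stop blade: second.
- feed_vial_3: closed amber sample vial, 28 mm diameter body, 61 mm long over its white cap, about 30 g, lying across the chute (its long axis is its own x and the sorter's x), free to roll; origin at its centre. Waits on the feed deck behind the stop blade: third, farthest up.
- left_vial_1: closed amber sample vial, 28 mm diameter body, 61 mm long over its white cap, about 30 g, lying across the chute (its long axis is its own x and the sorter's x), free to roll; origin at its centre. Lies in the full left lane: lowest, at the end wall.
- left_vial_2: closed amber sample vial, 28 mm diameter body, 61 mm long over its white cap, about 30 g, lying across the chute (its long axis is its own x and the sorter's x), free to roll; origin at its centre. Lies in the full left lane: in the middle.
- left_vial_3: closed amber sample vial, 28 mm diameter body, 61 mm long over its white cap, about 30 g, lying across the chute (its long axis is its own x and the sorter's x), free to roll; origin at its centre. Lies in the full left lane: uppermost.
- spare_vial: bystander: vial of the same kind standing upright on the worktop in front of the sorter's left end, 61 mm high; origin at its centre
- scoop: bystander: small white scoop, 25 x 128 x 12 mm, lying in front of the sorter's right end; origin under its middle
- weigh_boat_0: bystander: white square weighing boat, 76 x 76 x 15 mm, to the left; origin under its middle
- weigh_boat_1: bystander: the other weighing boat, the same
- reagent_1: bystander: small white bottle with a blue cap, 42 mm diameter, 80 mm high, to the right; origin under its middle
- timer: bystander: white bench timer, 62 x 65 x 20 mm, to the right; origin under its middle
- petri_0: bystander: closed petri dish, 91 mm diameter, 15 mm high, far left; origin under its middle
Mind the look-alikes: they are no part of the job. What is shaped like the feed_vial_2 but green or red is not meant.

How it is judged:
By the outcome, as a careful person would: the job done as asked, in the order asked, and still so for the second after the job is handed in, with the robot touching nothing.
It also fails if it takes over 40 s, if anything falls off the work surface, if the arm or the gripper's body presses on something with over 40 N, if the wrist force passes 120 N, or if a joint passes its speed limit or range.

## Working session

There is one attempt and no reset: what is moved stays moved. The work goes in short steps, Python scripts to look and compute and a tool call to move; the robot and the scene stay as the last step left them, time stands still between calls to the robot, and variables do not carry over. Pictures are saved under pics/ and viewed, about 8 in all and at most 12, crops included, and the job is handed in when it is done.

Besides the shell and the picture viewer there is one more tool, called after ">>>" by a JSON object that holds its "op" and its "data", one argument or row to a line. drive_tool: Moves the arm, as the interface text tells. Its arguments: {"type":"object","properties":{"steps":{"type":"array","items":{"type":"array","items":{"type":"number"}}},"force":{"type":"number"}},"required":["steps"]}

```bash
mkdir -p pics
python3 - <<'E'
from plant import readout, read_camera, ctrl
import cv2
s=readout.get_state();print(s, ctrl.grasp_offset)
for n in("scene","top"):
    c=read_camera(n);cv2.imwrite(f"pics/{n}0.png",c["frame"][:,:,::-1]);print({k:v for k,v in c.items() if k!="frame"})
E
```

```text
{'time': 0.0, 'qpos': array([ 1.13100556e+00,  2.87196937e-01,  1.57816689e+00,  2.78286982e-05,
        1.27864040e+00, -1.50009981e-01]), 'dq': array([ 0.00142322, -0.0005536 , -0.0004342 , -0.00072849,  0.00062294,
        0.00085845]), 'joint_efforts': array([-1.38479179e-03, -4.05996680e+01, -2.92617148e+01, -2.39208084e-04,
        5.99635154e-03,  5.45631252e-06]), 'eef_pos': array([0.19256263, 0.64625969, 0.22993183]), 'tcp_rot': array([ 0.10128455,  0.69995343, -0.1029107 ,  0.69943979]), 'contact_force': array([ 0.47087585,  0.35334594, -0.39586167]), 'wrist_torque': array([-0.02345056,  0.03389682, -0.02085628]), 'opening': 0.9997355337938927} 0.0187
{'vertical_fov': 52.21116020025674, 'cx': 322.6630738028344, 'cy': 199.87357531110706, 'eye': array([0.04645826, 0.88487183, 1.03125336]), 'orientation': array([-0.1010699 ,  0.37320199,  0.88257814, -0.26750882])}
{'vertical_fov': 44.88469461451004, 'cx': 319.54643738612145, 'cy': 198.79456526406398, 'eye': array([-0.08024715,  0.10637324,  1.27100492]), 'orientation': array([ 0.16755598, -0.16662179, -0.67959427,  0.69448816])}
```

View pics/scene0.png

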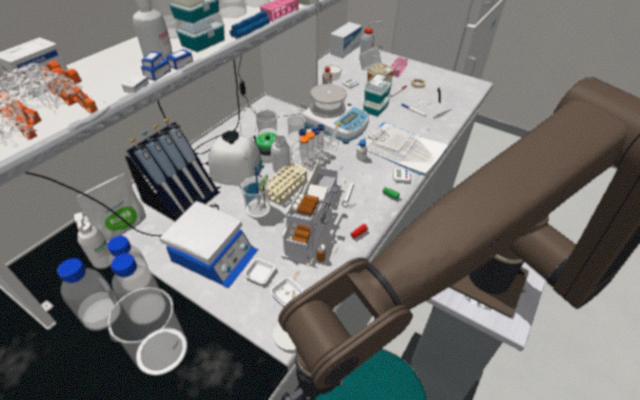

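View pics/top0.png

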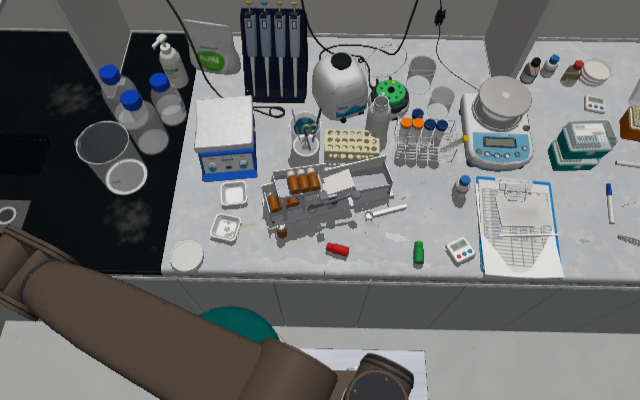

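The sorter is at about (328,197) in the top view and (315,220) in the scene view. The look-alikes are a red vial at (337,249) and a green one at (419,252) in top. Next I'll crop the sorter.

Run:
```python
import cv2
a=cv2.imread("pics/top0.png")[150:250,255:415];cv2.imwrite("pics/topc.png",cv2.resize(a,None,fx=5,fy=5,interpolation=cv2.INTER_CUBIC))
a=cv2.imread("pics/scene0.png")[160:280,260:380];cv2.imwrite("pics/scenec.png",cv2.resize(a,None,fx=5,fy=5,interpolation=cv2.INTER_CUBIC))
```

```text
(no output)
```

View pics/topc.png

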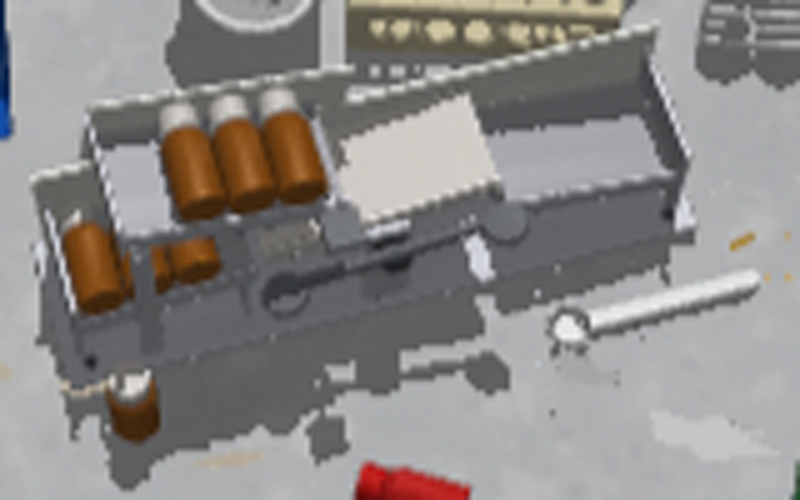

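View pics/scenec.png

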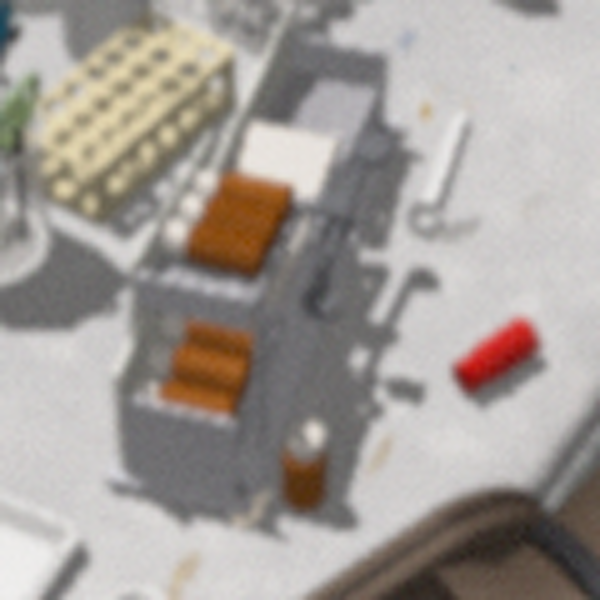

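```bash
cat > h.py <<'E'
import numpy as np
from scipy.spatial.transform import Rotation as R
from scipy.optimize import least_squares
CAM={'top':(44.88469461451004,319.54643738612145,198.79456526406398,[-0.08024715,0.10637324,1.27100492],[0.16755598,-0.16662179,-0.67959427,0.69448816]),
'scene':(52.21116020025674,322.6630738028344,199.87357531110706,[0.04645826,0.88487183,1.03125336],[-0.1010699,0.37320199,0.88257814,-0.26750882])}
def proj(n,p):
    f,cx,cy,e,q=CAM[n];f=200/np.tan(np.radians(f/2))
    c=R.from_quat(q).inv().apply(np.atleast_2d(p)-e)
    return np.c_[cx-f*c[:,0]/c[:,2],cy+f*c[:,1]/c[:,2]]
def ray(n,uv):
    f,cx,cy,e,q=CAM[n];f=200/np.tan(np.radians(f/2))
    return np.array(e),R.from_quat(q).apply([(uv[0]-cx)/f,-(uv[1]-cy)/f,-1])
def at_z(n,uv,z):
    e,d=ray(n,uv);return e+d*(z-e[2])/d[2]
def w(P,p): # pose P=(x,y,yaw)
    return R.from_euler('z',P[2]).apply(np.atleast_2d(p))+[P[0],P[1],0]
def flap(th,sy,x=-0.058,h=0.010): # rot: +th => right end down (left up)
    y=sy*0.064;return [x,y*np.cos(th)-h*np.sin(th),0.080+y*np.sin(th)+h*np.cos(th)]
E
python3 - <<'E'
from h import *
c=lambda n,u,v:(n,((u+.5)/5-.5+(255 if n=='top' else 260),(v+.5)/5-.5+(150 if n=='top' else 160)))
obs=[(c('top',505,222),lambda t:flap(t,-1)),(c('top',286,293),lambda t:flap(t,1)),(c('top',342,223),lambda t:[-.055,.031,.135]),
(c('top',655,30),lambda t:[.048,-.19,.105]),(c('scene',318,297),lambda t:flap(t,1)),(c('scene',372,145),lambda t:flap(t,-1))]
def res(v): return np.concatenate([(proj(o[0][0],w(v,o[1](v[3])))[0]-o[0][1]) for o in obs]+[[(v[3]+.18)/.03]])
s=least_squares(res,[.55,.1,0,-.18],loss='soft_l1');print(s.x.round(4));print(s.fun.reshape(-1)[:-1].reshape(-1,2).round(1))
v=s.x
for n,p in dict(padR=flap(v[3],-1),padRdown=flap(.22,-1),key=[-.055,.031,.135],keydown=[-.055,.031,.123]).items(): print(n,w(v,p).round(4))
print(at_z('top',obs[0][0][1],.104-.0),at_z('top',obs[2][0][1],.135),at_z('top',obs[1][0][1],.077))
E
```

```text
[ 0.5814  0.0918  0.2895 -0.1741]
[[-0.1 -0.6]
 [-0.7 -0.3]
 [-0.1  0.3]
 [ 2.  -4.9]
 [ 0.6  1. ]
 [ 0.7  0.5]]
padR [[0.5433 0.0165 0.1009]]
padRdown [[0.5443 0.0133 0.0758]]
key [[0.5199 0.1058 0.135 ]]
keydown [[0.5199 0.1058 0.123 ]]
[0.53992748 0.01657956 0.104     ] [0.5208848  0.10550121 0.135     ] [0.50736035 0.13546625 0.077     ]
```

```bash
cat > go.py <<'E'
import sys
from h import *
from plant import readout
s=readout.get_state();T=R.from_quat(s['tcp_rot']);M=T.as_matrix();yaw=.2895
ys=np.array([-np.sin(yaw),np.cos(yaw),0])
a=np.arctan2(ys@M[:,2],ys@M[:,1]);a=(a+np.pi/2)%np.pi-np.pi/2
print('t',s['time'],'pos',s['eef_pos'].round(4),'F',s['contact_force'].round(2),'open',round(s['opening'],2),'turn deg',np.degrees(a).round(1),'q',s['qpos'].round(2))
print('tool axes',M.T.round(3).tolist())
P=(.5814,.0918,yaw)
print('sorter frame',(R.from_euler('z',-yaw).apply(s['eef_pos']-[P[0],P[1],0])).round(4))
if len(sys.argv)>1:
    t=w(P,[float(v) for v in sys.argv[1:4]])[0]
    print('target',t.round(4),'shift now cm',(M.T@(t-s['eef_pos'])*100).round(2),'after turn',((T*R.from_euler('x',a)).inv().apply(t-s['eef_pos'])*100).round(2))
E
python3 go.py -0.059 -0.064 0.19
```

```text
t 0.1 pos [0.1926 0.6463 0.23  ] F [0.28 0.83 0.1 ] open 1.0 turn deg -33.2 q [ 1.13  0.29  1.58 -0.    1.28 -0.15]
tool axes [[-0.001, -0.002, -1.0], [0.286, 0.958, -0.002], [0.958, -0.286, -0.0]]
sorter frame [-0.2143  0.6424  0.23  ]
target [0.5431 0.0136 0.19  ] shift now cm [  4.1  -50.61  51.67] after turn [  4.1  -70.64  15.54]
```

>>> {"op": "drive_tool", "data": {
  "steps": [
    [0,0,0,-8.3,0],
    [0,0,0,-8.3,0],
    [0,0,0,-8.3,0],
    [0,0,0,-8.3,0],
    [0,-3.5,0.5,0,0],
    [0,-3.5,0.5,0,0],
    [0,-3.5,0.5,0,0],
    [0,-3.5,0.5,0,0],
    [0,-3.5,0.5,0,0],
    [0,-3.5,0.5,0,0]
  ]
}}

```text
time: 1.1
eef_pos: [0.2817, 0.4526, 0.2307]
tcp_rot: [-0.102, 0.7, 0.102, 0.699]
contact_force: [0.3, 0.6, 0.4]
opening: 0.006
```

>>> {"op": "drive_tool", "data": {
  "steps": [
    [0,-3.5,0.5,0,0],
    [0,-3.5,0.5,0,0],
    [0,-3.5,0.5,0,0],
    [0,-3.5,0.5,0,0],
    [0,-3.5,0.5,0,0],
    [0,-3.5,0.5,0,0],
    [0,-3.5,0.5,0,0],
    [0,-3.5,0.5,0,0],
    [0,-3.5,0.5,0,0],
    [0,0,0,0,0]
  ]
}}

```text
time: 2.1
eef_pos: [0.4157, 0.1623, 0.231]
tcp_rot: [-0.101, 0.7, 0.1, 0.7]
contact_force: [-0.5, 0.6, -1.1]
opening: 0.002
```

```bash
python3 go.py -0.059 -0.064 0.12
```

```text
t 2.1 pos [0.4157 0.1623 0.231 ] F [-0.48  0.63 -1.07] open 0.0 turn deg -0.3 q [ 0.14 -0.24  2.11 -0.    1.27 -1.71]
tool axes [[-0.0, -0.001, -1.0], [-0.281, 0.96, -0.001], [0.96, 0.281, -0.0]]
sorter frame [-0.1387  0.1149  0.231 ]
target [0.5431 0.0136 0.12  ] shift now cm [ 11.12 -17.84   8.06] after turn [ 11.12 -17.87   7.97]
```

>>> {"op": "drive_tool", "data": {
  "steps": [
    [0,-3.57,1,0,0],
    [0,-3.57,1,0,0],
    [0,-3.57,2,0,0],
    [0,-3.57,2,0,0],
    [0,-3.57,2,0,0],
    [3,0,0,0,0],
    [3,0,0,0,0],
    [3,0,0,0,0],
    [1.5,0,0,0,0],
    [0,0,0,0,0]
  ]
}}

```text
time: 3.1
eef_pos: [0.5402, 0.0179, 0.1234]
tcp_rot: [-0.102, 0.702, 0.103, 0.698]
contact_force: [0.3, -0.9, -1.1]
opening: 0.001
```

```bash
python3 go.py -0.059 -0.064 0.12
python3 - <<'E'
from plant import read_camera
import cv2
a=read_camera("top")["frame"][130:230,275:435,::-1];b=read_camera("scene")["frame"][150:250,260:420,::-1]
cv2.imwrite("pics/p1.png",cv2.resize(cv2.vconcat([a,b]),None,fx=3,fy=3,interpolation=cv2.INTER_CUBIC))
E
```

```text
t 3.1 pos [0.5402 0.0179 0.1234] F [ 0.26 -0.89 -1.11] open 0.0 turn deg 0.0 q [-0.15  0.11  1.99  0.    1.05 -2.02]
tool axes [[-0.006, 0.001, -1.0], [-0.286, 0.958, 0.003], [0.958, 0.286, -0.006]]
sorter frame [-0.0606 -0.0591  0.1234]
target [0.5431 0.0136 0.12  ] shift now cm [ 0.34 -0.49  0.16] after turn [ 0.34 -0.49  0.16]
```

View pics/p1.png

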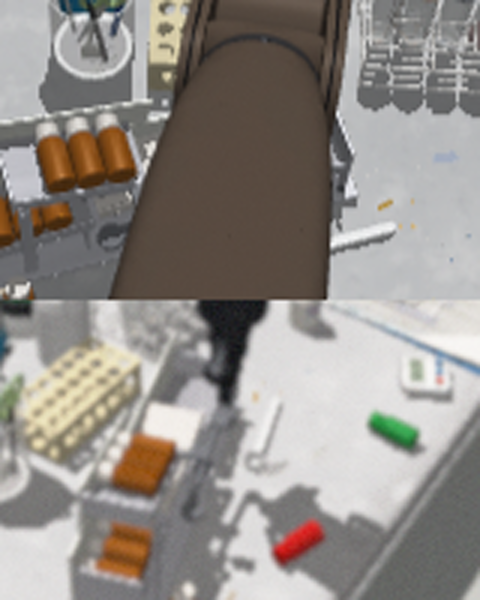

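>>> {"op": "drive_tool", "data": {
  "steps": [
    [0.5,-0.3,0.1,0,0],
    [0.5,-0.2,0,0,0],
    [0.5,0,0,0,0],
    [0.5,0,0,0,0],
    [0,0,0,0,0]
  ]
}}

```text
time: 3.7
eef_pos: [0.544, 0.0125, 0.1053]
tcp_rot: [-0.102, 0.7, 0.102, 0.699]
contact_force: [0.4, -0.0, -0.0]
opening: -0.003
```

>>> {"op": "drive_tool", "data": {
  "steps": [
    [0.5,0,0,0,0],
    [0.5,0,0,0,0],
    [0.5,0,0,0,0],
    [0.3,0,0,0,0],
    [0,0,0,0,0],
    [0,0,0,0,0]
  ]
}}

```text
time: 4.3
eef_pos: [0.5443, 0.0126, 0.0879]
tcp_rot: [-0.102, 0.7, 0.102, 0.699]
contact_force: [0.5, -0.1, 0.4]
opening: -0.002
```

```bash
python3 go.py -0.059 -0.064 0.076
```

```text
t 4.3 pos [0.5443 0.0126 0.0879] F [ 0.46 -0.07  0.35] open -0.0 turn deg 0.0 q [-0.16  0.17  2.    0.    0.97 -2.02]
tool axes [[-0.001, 0.001, -1.0], [-0.286, 0.958, 0.001], [0.958, 0.286, -0.001]]
sorter frame [-0.0582 -0.0653  0.0879]
target [0.5431 0.0136 0.076 ] shift now cm [ 1.19  0.13 -0.08] after turn [ 1.19  0.13 -0.08]
```

>>> {"op": "drive_tool", "data": {
  "steps": [
    [0.3,0,0,0,0],
    [0.3,0,0,0,0],
    [0.2,0,0,0,0],
    [0,0,0,0,0]
  ]
}}

```text
time: 4.7
eef_pos: [0.5447, 0.0124, 0.08]
tcp_rot: [-0.102, 0.7, 0.102, 0.7]
contact_force: [0.2, -0.1, 1.0]
opening: -0.001
```

>>> {"op": "drive_tool", "data": {
  "steps": [
    [0.2,0,0,0,0],
    [0.1,0,0,0,0],
    [0,0,0,0,0]
  ]
}}

```text
time: 5.0
eef_pos: [0.5447, 0.0125, 0.0771]
tcp_rot: [-0.102, 0.7, 0.102, 0.7]
contact_force: [0.2, 0.0, 0.2]
opening: 0.001
```

>>> {"op": "drive_tool", "data": {
  "steps": [
    [0.1,0,0,0,0],
    [0.1,0,0,0,0],
    [0,0,0,0,0]
  ]
}}

```text
time: 5.3
eef_pos: [0.5448, 0.0125, 0.0765]
tcp_rot: [-0.102, 0.7, 0.102, 0.699]
contact_force: [-2.9, 0.5, 6.9]
opening: 0.001
```

>>> {"op": "drive_tool", "data": {
  "steps": [
    [0.1,0,0,0,0],
    [0.1,0,0,0,0],
    [0,0,0,0,0]
  ]
}}

```text
time: 5.6
eef_pos: [0.545, 0.0125, 0.0761]
tcp_rot: [-0.102, 0.7, 0.102, 0.699]
contact_force: [-6.8, 0.1, 15.6]
opening: 0.004
```

Run:
```python
from plant import read_camera
import cv2
b=read_camera("scene")["frame"][160:260,290:370,::-1]
cv2.imwrite("pics/p2.png",cv2.resize(b,None,fx=6,fy=6,interpolation=cv2.INTER_CUBIC))
```

```text
(no output)
```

View pics/p2.png

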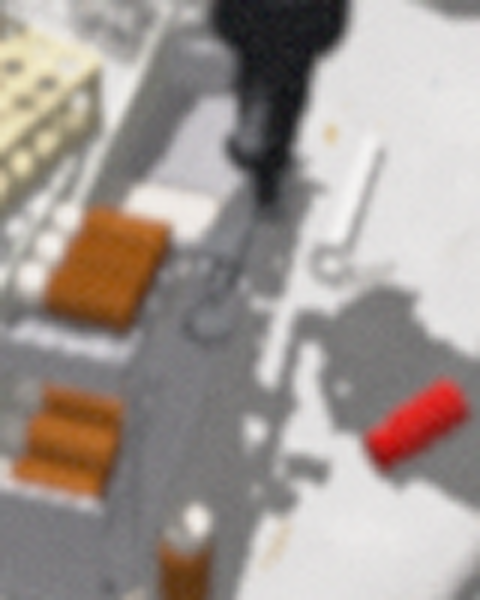

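Flap is on its firm stop (15.6 N up, tip at 76 mm), and the left pad has risen to (325,213). I'll retract and go above the key.

>>> {"op": "drive_tool", "data": {
  "steps": [
    [-0.5,0,0,0,0],
    [-2,0,0,0,0],
    [-3,0,0,0,0],
    [-3.2,0,0,0,0],
    [0,2.5,0,0,0],
    [0,2.5,0,0,0],
    [0,2.5,0,0,0],
    [0,2,0,0,0],
    [0,0,0,0,0],
    [0,0,0,0,0]
  ]
}}

```text
time: 6.65
eef_pos: [0.5174, 0.1036, 0.16]
tcp_rot: [-0.103, 0.7, 0.102, 0.7]
contact_force: [0.3, -0.1, 0.3]
opening: 0.001
```

```bash
python3 go.py -0.057 0.031 0.14
python3 - <<'E'
from plant import read_camera
from h import *
import cv2
P=(.5814,.0918,.2895)
for t in(-.17,.1,.22):print(t,[((proj('scene',w(P,flap(t,s)))[0]-[290,150])*5).round() for s in(-1,1)],((proj('top',w(P,flap(t,-1)))[0]-[305,160])*5).round())
a=read_camera("top")["frame"][160:210,305:385,::-1];b=read_camera("scene")["frame"][150:220,290:370,::-1]
cv2.imwrite("pics/p3.png",cv2.resize(cv2.vconcat([b,a]),None,fx=5,fy=5,interpolation=cv2.INTER_CUBIC))
E
```

```text
t 6.65 pos [0.5174 0.1036 0.16  ] F [ 0.3  -0.09  0.27] open 0.0 turn deg 0.1 q [ 0.01  0.03  2.   -0.    1.11 -1.86]
tool axes [[-0.0, -0.0, -1.0], [-0.287, 0.958, -0.0], [0.958, 0.287, -0.0]]
sorter frame [-0.0579  0.0295  0.16  ]
target [0.5179 0.1052 0.14  ] shift now cm [2.   0.15 0.09] after turn [2.   0.15 0.09]
-0.17 [array([223., 195.]), array([169., 350.])] [253. 167.]
0.1 [array([224., 211.]), array([171., 329.])] [256. 180.]
0.22 [array([223., 219.]), array([172., 318.])] [255. 187.]
```

View pics/p3.png

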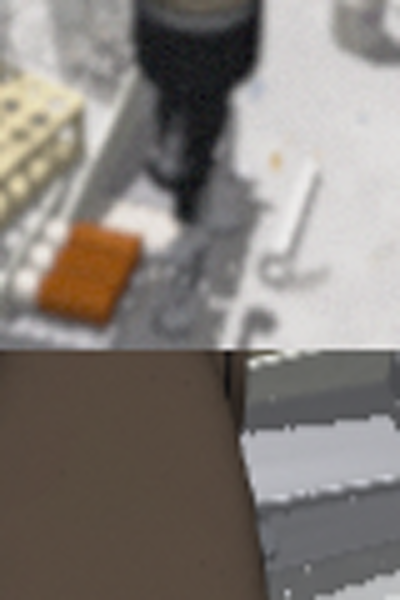

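The left pad at (173,317) matches the prediction for a tilt of +0.22. Now I'll press the key.

>>> {"op": "drive_tool", "data": {
  "steps": [
    [0.8,0.15,0,0,0],
    [0.8,0,0,0,0],
    [0.6,0,0,0,0],
    [0.5,0,0,0,0],
    [0.5,0,0,0,0],
    [0.4,0,0,0,0],
    [0.1,0,0,0,0],
    [0,0,0,0,0],
    [0,0,0,0,0]
  ]
}}

```text
time: 7.65
eef_pos: [0.5173, 0.1049, 0.1237]
tcp_rot: [-0.102, 0.7, 0.102, 0.7]
contact_force: [-1.9, -0.9, 3.0]
opening: -0.002
```

>>> {"op": "drive_tool", "data": {
  "steps": [
    [0.1,0,0,0,0],
    [0.1,0,0,0,0],
    [0.1,0,0,0,0],
    [0,0,0,0,0],
    [0,0,0,0,0],
    [0,0,0,0,0]
  ]
}}

```text
time: 8.25
eef_pos: [0.5174, 0.1049, 0.1222]
tcp_rot: [-0.102, 0.7, 0.102, 0.7]
contact_force: [-5.3, -1.4, 10.0]
opening: 0.004
```

>>> {"op": "drive_tool", "data": {
  "steps": [
    [0,0,0,0,0],
    [0,0,0,0,0],
    [0,0,0,0,0],
    [0,0,0,0,0],
    [0,0,0,0,0],
    [0,0,0,0,0],
    [0,0,0,0,0],
    [0,0,0,0,0],
    [0,0,0,0,0],
    [0,0,0,0,0]
  ]
}}

```text
time: 9.25
eef_pos: [0.5175, 0.1049, 0.1223]
tcp_rot: [-0.102, 0.7, 0.102, 0.7]
contact_force: [-5.8, -0.6, 9.6]
opening: 0.003
```

Run:
```python
from plant import read_camera
import cv2
a=read_camera("top")["frame"][145:225,255:415,::-1];b=read_camera("scene")["frame"][150:250,260:420,::-1]
cv2.imwrite("pics/p4.png",cv2.resize(cv2.vconcat([b,a]),None,fx=3,fy=3,interpolation=cv2.INTER_CUBIC))
```

```text
(no output)
```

View pics/p4.png

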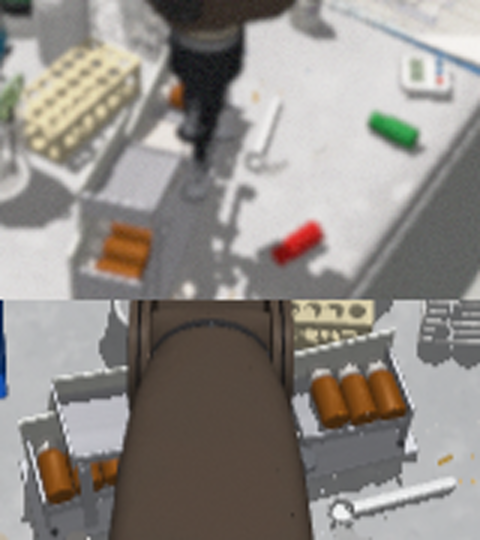

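All three vials lie in the right lane (top view, around (358,397)), and the feed deck is empty. I'll release the key and retreat upward, then sideways away from the sorter.

>>> {"op": "drive_tool", "data": {
  "steps": [
    [-0.4,0,0,0,0],
    [-0.5,0,0,0,0],
    [-0.6,0,0,0,0],
    [-2,0,0,0,0],
    [-4,0,0,0,0],
    [-4,0,0,0,0],
    [0,2,-1,0,0],
    [0,3.5,-1.5,0,0],
    [0,3.5,-1.5,0,0],
    [0,3.5,-1.5,0,0]
  ]
}}

```text
time: 10.35
eef_pos: [0.4278, 0.21, 0.2352]
tcp_rot: [-0.101, 0.7, 0.102, 0.7]
contact_force: [0.1, 0.1, -0.4]
opening: -0.004
```

>>> {"op": "drive_tool", "data": {
  "steps": [
    [0,3.5,-1,0,0],
    [0,3.5,-1,0,0],
    [0,3.5,-1,0,0],
    [0,3.5,-1,0,0],
    [0,3.5,-1,0,0],
    [0,3.5,-1,0,0],
    [0,3.5,-1,0,0],
    [0,3.5,0,0,0],
    [0,0,0,0,0],
    [0,0,0,0,0]
  ]
}}

```text
time: 11.35
eef_pos: [0.2811, 0.4576, 0.2348]
tcp_rot: [-0.103, 0.7, 0.102, 0.699]
contact_force: [0.2, 0.2, 0.7]
opening: -0.001
```

Run:
```python
from plant import read_camera,readout
import cv2
a=read_camera("top")["frame"][150:250,255:415,::-1]
cv2.imwrite("pics/p5.png",cv2.resize(a,None,fx=5,fy=5,interpolation=cv2.INTER_CUBIC))
s=readout.get_state();print(s['time'],s['eef_pos'],s['contact_force'])
```

```text
11.4 [0.2815268  0.45706607 0.23486484] [ 0.98189094 -0.0541762  -0.19158065]
```

View pics/p5.png

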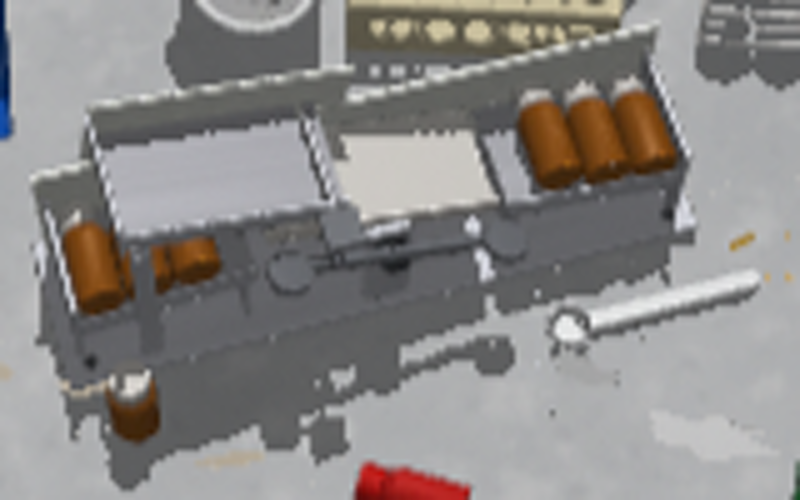

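The three vials are in the right lane at about (548,140), (597,137) and (643,130). The flap is tilted right, the key is up at (342,218) with the blade visible again, and the bystanders are unmoved.

```bash
python3 -c "
from plant import sign_off
print(sign_off())"
```

```text
the job is handed in; nothing more can be done
None
```

The three feed vials are now in the right lane, and I handed the job in at about 11.4 s, with the arm clear of everything.

- **Flap:** I pushed the right pad down onto its firm stop, at about 16 N with the tip 76 mm above the worktop. The left pad's image position then matched the full right tilt of +0.22.
- **Stop key:** I pressed it to its stop, at about 10 N with the tip 122 mm above the worktop. I held it there about 1.5 s until a picture showed all three vials in the right lane, then let it come back up.
- **Last check:** The final top view shows the three vials at rest in the right lane, the feed deck empty and the flap still over to the right. The key is up, and the left-lane vials, spare vial and scoop are where they started. The weighing boats, reagent bottle, timer and petri dish are outside that crop, and I did not check them separately afterwards.

No check failed. One point in the initial pose fit, a back-panel corner whose position I had guessed, was about 5 px off. The pads and key agreed to about 1 px.

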